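Clear the walnut shells into the scrap tray

TASK

Clear the empty walnut shells off the prep board: first push the scrap tray fully home under the board with the fingertips, so that it lies under the whole chute, then sweep all three half shells along the board and down the chute into the tray. Push and sweep only, do not pick any shell up, and leave the salt shaker on the board and everything else as it stands.

Things in the scene. Friction and masses are not known exactly. Their poses are not given: they have to be found in the camera images.
- prep_board: light wooden prep board on a low frame, fixed, 270 mm (its x) by 380 mm (its y); origin on the worktop under its centre, z up; cutting surface 68 mm above the worktop, rim 10 mm wide and 9 mm high round the edge. Its -y end (the robot's right; it is turned at most 0.12 rad) has a chute, a hole through the 18 mm thick board over the full width between the rims: x -122 to 122, y -170 to -85 mm
- chute (a point): centre of the chute's mouth, level with the cutting surface (board frame x 0, y -127.5, z 68 mm); what falls through lands in the scrap tray if that is home
- tray (a joint): how far the scrap tray stands out of the board's -y end, in m: 0 = fully home (hard stop), front flush with the board's end; slides along the board's y, up to 0.10; about 2 N of friction, no spring, stays where it is left. It starts 45 to 85 mm out, so that part of the chute has no tray under it
- tray_front (a point): middle of the outer face of the tray's wooden front, 19 mm above the worktop; moves with the tray. The front is 230 mm wide (board x), from 5 to 47 mm above the worktop, but only to 33 mm in the finger notch, 69 mm wide, in the middle of its top edge; the board's +y direction pushes it home. Behind it an open steel tray, 226 x 110 mm, 40 mm deep
- shell_1: empty brown half walnut shell, lying hollow side down on the board like a small wrinkled dome: 34 x 31 mm, 13 mm high, 10 to 18 g, loose; origin at the centre of its flat rim, on the board's surface while it lies there. Turned any way; its place varies, 75 mm or more from the chute's near edge and 45 mm or more (board x, between centres) from the next thing on the board
- shell_2: empty brown half walnut shell, lying hollow side down on the board like a small wrinkled dome: 34 x 31 mm, 13 mm high, 10 to 18 g, loose; origin at the centre of its flat rim, on the board's surface while it lies there. Turned any way; its place varies, 75 mm or more from the chute's near edge and 45 mm or more (board x, between centres) from the next thing on the board
- shell_3: empty brown half walnut shell, lying hollow side down on the board like a small wrinkled dome: 34 x 31 mm, 13 mm high, 10 to 18 g, loose; origin at the centre of its flat rim, on the board's surface while it lies there. Turned any way; its place varies, 75 mm or more from the chute's near edge and 45 mm or more (board x, between centres) from the next thing on the board
- shaker: small glass salt shaker with a steel cap, 30 mm across and 43 mm high, standing on the board among the shells; loose, a bystander to be left alone; origin at the centre of its underside
- honey_jar: honey jar with a black lid, 63 mm across, 94 mm high, behind the board to the right; loose, a bystander to be left alone; origin at the centre of its underside
- mug: spotted white mug, 82 mm across, 91 mm high, near the front edge to the right; loose, a bystander to be left alone; origin at the centre of its underside
- teaspoon: steel teaspoon 139 mm long, 10 mm high, on the worktop to the right of the tray; loose, a bystander to be left alone; origin at the centre of its underside
- tumbler: clear fluted glass tumbler, 65 mm across, 79 mm high, behind the board; loose, a bystander to be left alone; origin at the centre of its underside
- nutcracker: steel lever nutcracker 165 mm long, 13 mm high, lying left of the board; loose, a bystander to be left alone; origin at the centre of its underside

How it is judged:
By the outcome, as a careful person would: the job done as asked, in the order asked, and still so for the second after the job is handed in, with the robot touching nothing.
It also fails if it takes over 61 s, if anything falls off the work surface, if the arm or the gripper's body presses on something with over 40 N, if the wrist force passes 120 N, or if a joint passes its speed limit or range.

ROBOT

A 6-joint arm with a two-finger parallel gripper is mounted at the origin on a cart in front of the work surface, level with it; the furniture and walls round the work are solid. World frame = base frame: x ahead of the robot, y to its left, z up, the work surface at z = 0. Lengths are in mm, angles in rad, forces in N, time in s.
With the tool pointing down it reaches from about 275 to 975 mm from the base axis. Payload 8.4 kg.
Tool frame: the origin (TCP) lies midway between the tips of the shut fingers; the grasp point (between the pads) lies 19 mm behind it; z points along the fingers, y is the line along which they close (so a half turn about z gives the same grasp; the last joint's range is limited). The gripper opens to 92 mm and grips with 3 to 60 N. Pads are 20 mm wide; open, the fingers measure 128 mm over their backs; the gripper's body (75 mm by 189 mm) begins 69 mm behind the grasp point.
Start: joints at [1.293, 0.353, 1.633, -0, 1.155, -0.002], TCP at [170.196, 601.383, 214.583] pointing down, gripper open.
Joint ranges: [-2.63, 2.63], [-0.92, 2.1], [0.06, 2.66], [-1.3, 4.44], [0, 2.69], [-3.02, 3.02]. Speed limits (rad/s): [2.22, 2.22, 2.79, 3.14, 3.14, 3.14].

INTERFACE

Orientations are given as a unit quaternion [w, x, y, z].
In Python, from workcell import arm gives the robot as it stands. Calls block until the motion is done:
- arm.move_pose(position, orientation): joint-space move of the TCP to a pose.
- arm.move_linear(position, frame=None, velocity=150): straight line of the TCP; frame=None keeps the orientation; velocity is the mean speed in mm/s.
- arm.set_joints(angles): joint-space move.
- arm.gripper_open() and arm.grab(): open the fingers fully, or close them until they stop; the grip force is fixed at half the most.
- arm.pause(seconds).
- arm.ik(position, orientation): joint angles nearest the present ones, or None.
- arm.get_image(name): name is "side" or "top"; returns the picture (400x640x3 uint8, blue, green, red); there is no depth.
- arm.camera_model(name): a dict with "intrinsics" (3x3 intrinsics, pixels), "k1" (the pictures are not rectified: a ray, as slopes to the right and down, at radius r is drawn at 1 + k1 r^2 times it, then the intrinsics apply), "R" (3x3) and "t" (3): a world point X has camera coordinates R X + t. Camera axes: x right, y down, z forward; pixel columns grow to the right and rows downward; lengths in mm; the calibration is good to about 2 mm. A picture is of the moment at which its call begins. camera_model takes no time and is no camera call.
A pose or a line that the arm cannot do raises arm.Unreachable and nothing moves.
- arm.sign_off(): hands the job in; it is judged then, once.
Readings, each from a call of its own:
- arm.read_time_s(): time.
- arm.read_qpos(): joint angles.
- arm.read_qvel(): joint speeds.
- arm.read_effort(): joint torques, N m.
- arm.read_tcp_pos(): TCP position.
- arm.read_orientation(): TCP orientation.
- arm.read_contact_force(): force on the tool from outside, world axes, zero at the start.
- arm.read_torque(): the same for the moment, N m.
- arm.read_gripper_width(): finger opening in mm.
- arm.read_gripper_force(): force on a finger pad.
Only numpy, scipy, OpenCV 4.12 (cv2) and the standard library are available. Lean on these libraries where they do the work, as an engineer would, in place of code of your own. Each camera call takes 0.05 s, during which the arm holds its last target. There are 200 camera calls.

## Working session

There is one attempt and no reset: what is moved stays moved. The work goes in short steps, each a Python script; the robot and the scene stay as the last script left them, time stands still between calls to the robot, and variables do not carry over. Pictures are saved under pics/ and viewed, at most 10 in all, crops included, and the job is handed in when it is done.

```bash
mkdir -p pics; cat > h.py <<'E'
import numpy as np, cv2
from workcell import arm
def ray(cam,u,v):
    m=arm.camera_model(cam);K=np.array(m["intrinsics"]);R=np.array(m["R"]);t=np.array(m["t"])
    d=np.linalg.inv(K)@[u,v,1];rd=np.hypot(d[0],d[1]);r=rd
    for _ in range(30): r=rd/(1+m["k1"]*r*r)
    s=r/rd if rd>0 else 1
    return -R.T@t, R.T@np.array([d[0]*s,d[1]*s,1])
def onz(cam,u,v,z):
    o,d=ray(cam,u,v);return o+d*(z-o[2])/d[2]
def proj(cam,X):
    m=arm.camera_model(cam);c=np.array(m["R"])@X+np.array(m["t"]);p=c[:2]/c[2]
    p=p*(1+m["k1"]*(p@p));return (np.array(m["intrinsics"])@[*p,1])[:2]
E
python3 - <<'E'
from h import *
for c in("top","side"):
    im=arm.get_image(c);cv2.imwrite(f"pics/{c}0.png",im)
    o,d=ray(c,320,200);print(c,o,d)
print(arm.read_orientation(),arm.read_time_s())
E
```

```text
top [ 395.46130451   46.13731406 1375.18727269] [ 0.08794718 -0.00904925 -0.99628797]
side [  152.06138402 -1049.51101859   937.00115681] [ 0.25122929  0.75725007 -0.6030755 ]
[-7.48191340e-05  1.37472914e-01  9.90505343e-01 -5.97685803e-04] 0.1
```

View pics/top0.png

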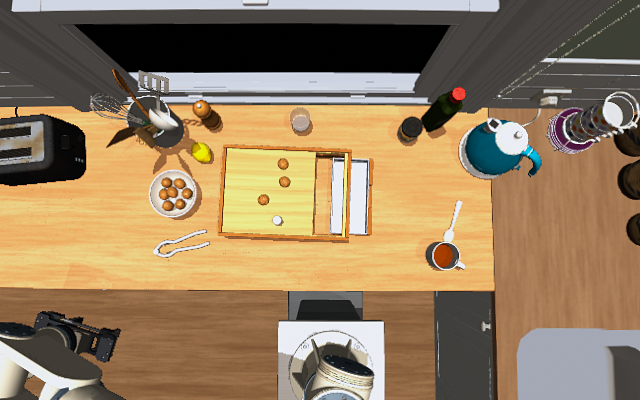

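View pics/side0.png

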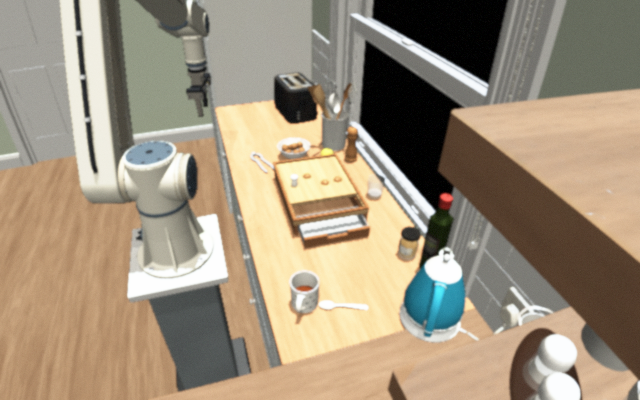

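The top view shows the board at about (219–351, 146–241), its chute at the right with the tray out to (372, 160–236). The shells are near (283,163), (285,182) and (264,200), and the shaker is near (277,220). I'll zoom in next.

```bash
python3 - <<'E'
from h import *
im=cv2.imread("pics/top0.png");c=cv2.resize(im[135:250,205:385],None,fx=4,fy=4,interpolation=cv2.INTER_CUBIC);cv2.imwrite("pics/crop0.png",c)
hsv=cv2.cvtColor(im,cv2.COLOR_BGR2HSV)
roi=np.zeros(im.shape[:2],np.uint8);roi[155:232,229:312]=1
# inside surface: not bright yellow
g=im.copy();m=((hsv[...,2]<205)&(roi>0)).astype(np.uint8)
n,l,s,ce=cv2.connectedComponentsWithStats(m)
for i in range(1,n):
    if s[i,4]>15: print(s[i],ce[i],onz("top",*ce[i],74))
for p in [(222,146),(351,150),(348,241),(219,237)]: print(p,onz("top",*p,77))
E
```

```text
[277 158  12  12  72] [283.         163.70833333] [617.29880086 143.73696351  74.        ]
[279 176  12  12  68] [284.42647059 181.69117647] [563.85529884 138.90636787  74.        ]
[257 194  13  12  71] [263.3943662  199.25352113] [511.85106923 199.84054764  74.        ]
[274 216  10  10  34] [279.76470588 221.94117647] [445.80901404 151.13527217  74.        ]
(222, 146) [669.26402859 324.81295495  77.        ]
(351, 150) [658.59972537 -56.76403237  77.        ]
(348, 241) [391.44710908 -46.92168871  77.        ]
(219, 237) [401.31583214 326.47716757  77.        ]
```

View pics/crop0.png

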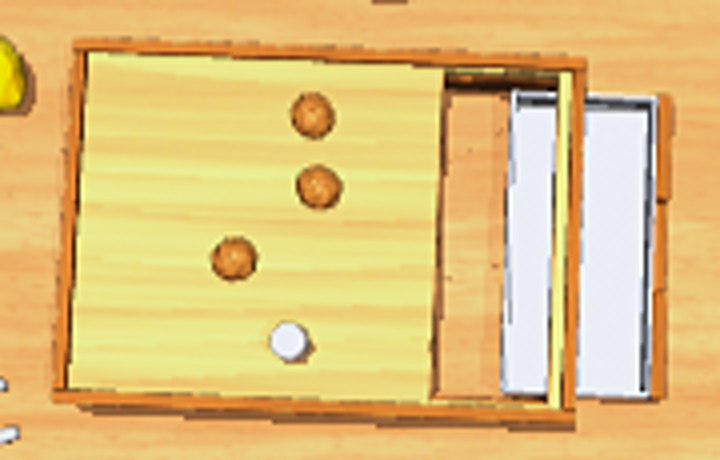

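The crop shows the rim corners at crop pixels (75,41), (586,59), (575,410) and (53,403). The tray front's outer edge runs (672,95)–(665,400), and the shaker cap is at (289,341). I'll compute the frames now.

```bash
python3 - <<'E'
from h import *
px=lambda x,y:((x+.5)/4-.5+205,(y+.5)/4-.5+135)
P=[onz("top",*px(*p),77)[:2] for p in [(75,41),(586,59),(575,410),(53,403)]]
L=[(135,190),(135,-190),(-135,-190),(-135,190)]
A=np.array(L,float);B=np.array(P);ca=B.mean(0)-0
th=np.angle(sum((b[0]+1j*b[1]-ca[0]-1j*ca[1])*(a[0]-1j*a[1]) for a,b in zip(A,B)))
R=np.array([[np.cos(th),-np.sin(th)],[np.sin(th),np.cos(th)]])
print("centre",ca,"th",th,"resid",(B-ca)@R-A)
# inner rim / chute edge check at z 68
for p in [(443,70),(430,400),(88,52),(68,388)]: print("in",(onz("top",*px(*p),68)[:2]-ca)@R)
for p in [(672,95),(665,400)]: print("front",(onz("top",*px(*p),47)[:2]-ca)@R)
for p,z in [((313,116),74),((319,187),74),((234,259),74),((289,341),111)]:
    w=onz("top",*px(*p),z)[:2];print("obj",w,(w-ca)@R)
E
```

```text
centre [535.43125552 136.37655186] th -0.025211554970650512 resid [[-2.46217826 -2.15108195]
 [-5.11465499 -0.30554091]
 [ 6.86015017  2.29195097]
 [ 0.71668307  0.16467189]]
in [120.2931489  -84.94845864]
in [-123.86421408  -82.62512889]
in [126.35117568 179.6556331 ]
in [-123.03204789  181.70897394]
front [ 110.42666614 -257.95999831]
front [-118.66477184 -256.37507759]
obj [617.54631825 144.10870462] [81.89404808  9.79972464]
obj [564.79049868 139.06832443] [29.28205637  3.43103091]
obj [511.49126987 200.6231101 ] [-25.55196171  63.62264071]
obj [450.17583387 156.39246365] [-85.73290676  17.86035679]
```

```bash
cat >> h.py <<'E'
C=np.array([535.4,136.4]);TH=-0.033
Rb=np.array([[np.cos(TH),-np.sin(TH)],[np.sin(TH),np.cos(TH)]])
def W(x,y,z): return [*(C+Rb@[x,y]),z]
def quat(k): f=(TH+np.pi/2+k*np.pi)/2; return [0,np.cos(f),np.sin(f),0]
F=lambda: np.round(arm.read_contact_force(),1)
E
python3 - <<'E'
from h import *
for k in(0,1):print(k,[np.round(q,2) if (q:=arm.ik(W(*p),quat(k))) is not None else None for p in [(0,-305,200),(0,-305,19),(82,60,70)]])
E
```

```text
0 [array([-0.31,  0.25,  1.81, -0.  ,  1.08, -0.28]), array([-0.31,  0.5 ,  1.93, -0.  ,  0.71, -0.28]), array([ 0.3 ,  0.55,  1.69, -0.  ,  0.91,  0.33])]
1 [array([-0.31,  0.25,  1.81, -0.  ,  1.08,  2.86]), array([-0.31,  0.5 ,  1.93, -0.  ,  0.71,  2.86]), array([ 0.3 ,  0.55,  1.69, -0.  ,  0.91, -2.81])]
```

```bash
python3 - <<'E'
from h import *
arm.grab()
arm.move_pose(W(0,-310,200),quat(0))
arm.move_linear(W(0,-310,19)); arm.pause(.2); print(F(),arm.read_tcp_pos())
arm.move_linear(W(0,-285,19))
arm.move_linear(W(0,-210,19),velocity=60);print(F(),arm.read_tcp_pos())
y=-210
while y<-188:
    y+=2; arm.move_linear(W(0,y,19),velocity=40); f=F(); print(y,f)
    if abs(f[1])>14: break
print(arm.read_tcp_pos(),arm.read_time_s())
cv2.imwrite("pics/top1.png",arm.get_image("top")[130:255,200:400].repeat(4,0).repeat(4,1))
E
```

```text
[ 0.6 -0.4 -0.7] [ 525.63790128 -173.60224892   19.67709146]
[ 0.  -0.6  0. ] [528.21541233 -73.51463996  18.96477775]
-208 [-0.5 -0.3  0.4]
-206 [-1.4 -1.2  0.2]
-204 [-0.6 -0.9  0.2]
-202 [0.2 1.3 1.3]
-200 [ 0.4 -1.3 -0.6]
-198 [ -0.8 -16.4  -1.4]
[528.94262442 -63.33095772  19.04475928] 9.2167
```

View pics/top1.png

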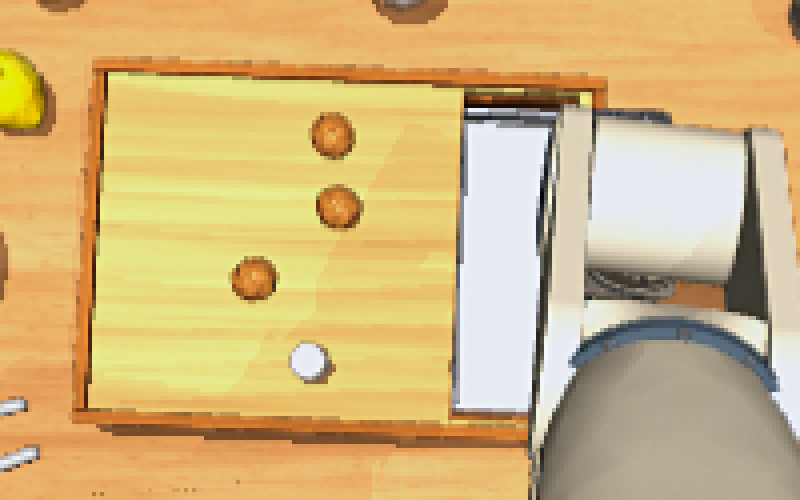

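The picture shows the tray filling the whole chute, and the 16 N reaction at TCP y −198 (10 mm half finger plus −188) fits the hard stop. Next I back off and sweep shells 1 and 2.

```bash
cat >> h.py <<'E'
def sweep(w,x_end=None):
    x,y=np.array(Rb.T@(np.array(w)-C)); print("shell",x,y)
    xe=x if x_end is None else x_end
    arm.move_pose(W(x,y+42,150),quat(0)); arm.move_linear(W(x,y+42,70.3))
    arm.move_linear(W(xe,-102,70.3),velocity=75); print(F(),arm.read_tcp_pos())
    arm.move_linear(W(xe,-95,150))
E
python3 - <<'E'
from h import *
arm.move_linear(W(0,-215,19)); arm.move_linear(W(0,-225,150))
sweep((617.5,144.1)); 
arm.move_pose(W(29,50,150),quat(0))
cv2.imwrite("pics/top2.png",arm.get_image("top")[130:255,200:400].repeat(4,0).repeat(4,1))
im=arm.get_image("side")[130:260,240:400].repeat(4,0).repeat(4,1);cv2.imwrite("pics/side2.png",im)
print(arm.read_time_s())
E
```

```text
shell 81.80124672332973 10.404616019293602
[ 0.1  0.4 -0.1] [613.79768656  32.0460693   70.277516  ]
16.0167
```

View pics/top2.png

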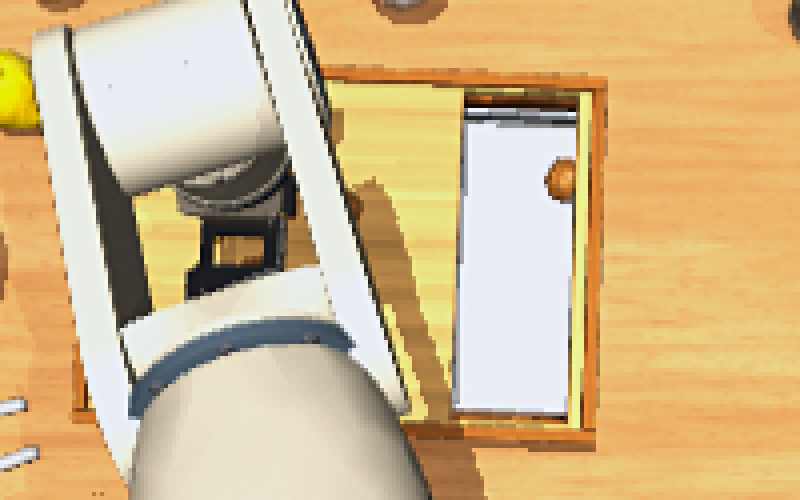

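View pics/side2.png

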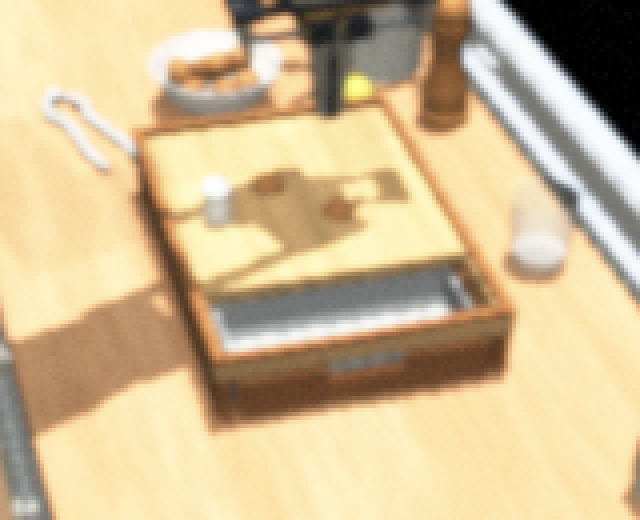

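The top view shows shell 1 in the tray at (562,180). The side view shows the tray front flush, and shell 2, shell 3 and the shaker undisturbed. On to the other two.

```bash
python3 - <<'E'
from h import *
sweep((564.8,139.1)); sweep((511.5,200.6))
arm.move_pose(W(-20,60,230),quat(0)); arm.move_pose([170,601,250],arm.read_orientation()); arm.pause(.5)
cv2.imwrite("pics/top3.png",arm.get_image("top")[130:255,200:400].repeat(4,0).repeat(4,1))
print(arm.read_time_s())
E
```

```text
shell 29.294909323469945 3.6685539016991804
[ 0.7 -0.1 -0.8] [561.32324693  33.7583646   70.29493356]
shell -26.005203125973665 63.37648941347925
[-0.3 -0.1  0.2] [506.05966598  35.48348979  70.30184405]
28.0833
```

View pics/top3.png

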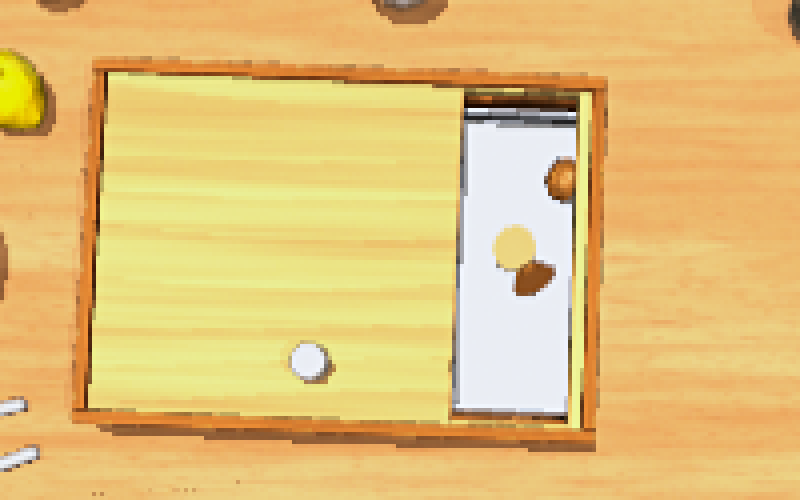

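All three shells are in the tray, at (562,180), (515,247) and (533,278). The tray is home and the shaker hasn't moved, still at (309,361).

```bash
python3 -c "
from h import *
print(arm.sign_off())"
```

```text
the job is handed in; nothing more can be done
None
```

The tray is pushed fully home and all three shells were swept down the chute into it; the shaker still stands where it was, and I handed the job in after about 28 s.

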